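Sweep the stray zinc caps into the fence

TASK

Three small round zinc caps lie scattered on the sorting board that is laid across the bench. With the shut fingers, sweep them over the board into the pocket of the low U-shaped metal fence, so that every cap lies flat on the board well inside the pocket, between its parallel walls and past the flared ends. Only push them along: do not pick up or lift any cap, and leave the jar, the small box, the wooden plug and the tweezers where they are.

Things in the scene. Friction and masses are not known exactly. Their poses are not given: they have to be found in the camera images.
- sorting_board: fixed plywood panel laid across the bench over the bench pin, level, 277 (x) x 547 (y) x 18 mm, on which everything stands; origin at the centre of its upper face, at z = 0.138 m. Round its edge runs a wooden rim 6 mm wide and 8 mm high
- fence: low U-shaped aluminium fence, screwed down; walls 18 mm high, 4 mm thick, no floor. Origin: centre of the pocket, on the board's face. The pocket is 130 mm wide (inner wall faces at its own x = -65 and +65 mm) and 90 mm deep (back wall at its own y = +45, open mouth at y = -45 mm, facing roughly to the robot's right). Beyond the mouth the walls flare out 9 mm each to ends at y = -60 mm
- cap_0: small round pale grey zinc cap, a flat disc 28 mm across and 9 mm high with a shallow round recess in its top, lying flat and free to slide; origin at the centre of its underside, z up. About 30 g. The three caps are alike
- cap_1: the same kind of cap as cap_0; origin at the centre of its underside
- cap_2: the same kind of cap as cap_0; origin at the centre of its underside
- oil_jar: bystander: small glass jar, 37 mm across, 48 mm high, loose; origin at the centre of its underside; leave it alone
- ring_box: bystander: small dark jewel box, 40 x 46 x 32 mm high, loose; origin at the centre of its underside; leave it alone
- wood_plug: bystander: solid round wooden plug, 28 mm across, 10 mm high, loose; origin at the centre of its underside; leave it alone
- tweezers: bystander: steel tweezers lying along their own x, 130 x 15 x 8 mm high, loose; origin at the centre of their underside; leave them alone

How it is judged:
At the end, for the whole second after the job is handed in: Three caps flat (tilt under 0.1 rad, under 3 mm off the board), at rest, wholly in the pocket (centres 12 mm or more inside the mouth line, between the walls); jar, box, plug and tweezers within 15 mm of where they stood and upright (x of cap_0 in the frame of fence between -0.055 and 0.055 m and y of cap_0 in the frame of fence between -0.033 and 0.035 m and angle between each of cap_0, cap_1, cap_2, oil_jar, ring_box, wood_plug, tweezers's own z axis and vertical below 0.1 rad and height (world z) of each of cap_0, cap_1, cap_2 below 0.141 m and linear speed of each of cap_0, cap_1, cap_2 below 0.01 m/s and x of cap_1 in the frame of fence between -0.055 and 0.055 m and y of cap_1 in the frame of fence between -0.033 and 0.035 m and x of cap_2 in the frame of fence between -0.055 and 0.055 m and y of cap_2 in the frame of fence between -0.033 and 0.035 m and distance of each of oil_jar, ring_box, wood_plug, tweezers from where it was at the start of the episode below 0.015 m); the robot touches nothing.
It fails at once if a cap is lifted off the board (its underside more than 10 mm up) (height (world z) of any of cap_0, cap_1, cap_2 above 0.148 m).
It fails at once if the jar, box, plug or tweezers are shifted by more than 15 mm or lifted (distance of any of oil_jar, ring_box, wood_plug, tweezers from where it was at the start of the episode above 0.015 m).
It also fails if it takes over 58 s, if anything falls off the work surface, if the arm or the gripper's body presses on something with over 40 N, if the wrist force passes 120 N, or if a joint passes its speed limit or range.

ROBOT

A 6-joint arm with a two-finger parallel gripper is mounted at the origin on a cart in front of the work surface, level with it; the furniture and walls round the work are solid. World frame = base frame: x ahead of the robot, y to its left, z up, the work surface at z = 0. Lengths are in m, angles in rad, forces in N, time in s.
With the tool pointing down it reaches from about 0.3 to 0.85 m from the base axis. Payload 5.4 kg.
Tool frame: the origin (TCP) lies at the very end of the fingers, on their centre line; the grasp point (between the pads) lies 19 mm behind it (grip_point_offset is the distance from the TCP to the grasp point, in m); z points along the fingers, x is the direction in which the jaws open and shut, and the axes are right-handed (so a half turn about z gives the same grasp; the last joint's range is limited). The gripper opens to 85 mm and grips with 20 to 120 N. Pads are 22 mm wide; open, the fingers measure 114 mm over their backs; the gripper's body (76 mm by 85 mm) begins 54 mm behind the grasp point. The pads swing forward as they close: fully open they stand 13 mm farther back than shut.
Start: joints at [1.118, 0.158, 1.597, -0, 1.386, -0.21], TCP at [0.138, 0.558, 0.198] pointing down, gripper open.
Joint ranges: [-2.91, 2.91], [-0.94, 2.29], [0.18, 2.7], [-1.29, 4.43], [0.17, 2.64], [-3, 3]. Speed limits (rad/s): [2.57, 2.57, 3.14, 3.14, 3.14, 3.14].

INTERFACE

Orientations are given as a rotation vector (axis times angle).
In Python, from rig import state, capture, calibration, sign_off, grip_point_offset gives the robot as it stands. The module is installed in compiled form; this text tells all that it offers.
- The arm moves only by the shell command python3 -m inch 'ROWS'. ROWS is JSON, a list of rows, each a list of 7 numbers: the opening, from 0 (shut) to 1 (fully open), then the shift along the tool's x, y, z in units of 30 mm (1.0 is 30 mm), then the turn, a rotation vector about the tool's x, y, z in units of 6 degrees (1.0 is 6 degrees). A call has 1 to 5 rows; each row is the pose to reach, as a shift and turn from the pose commanded when the call began, along the tool's axes at that moment; what a row does not reach only later rows make up. A row lasts 1/12 s, in which the tool goes at most 41.7 mm and 7.16 degrees, less where a joint would pass 70% of its speed; a pose out of reach is approached as far as the arm can. A call with a gripper value outside its range is refused whole. The fingers move at their own pace and stop on an object; the grip force is fixed at half the most. Time passes only in rows, so rows that repeat a pose let the fingers close. It gives the time, the measured TCP pose, the force and the opening at its end, in the units of the state.
- state(): the state, without advancing time (a new reading comes with each control period).
- capture(name): name is "side" or "top"; returns the picture (420x560x3 uint8, blue, green, red); there is no depth.
- calibration(name): a dict with "K" (3x3 intrinsics, pixels), "T" (4x4, takes a point from camera to world coordinates). Camera axes: x right, y down, z forward; pixel columns grow to the right and rows downward; lengths in m; the calibration is good to about 2 mm. A picture is of the moment at which its call begins. calibration takes no time and is no camera call.
- sign_off(): hands the job in, once; it reports no verdict.
The state is a dict: "t": time; "joints": joint angles; "joint_velocities": joint speeds; "tau": joint torques, N m; "tool_pos": TCP position; "orientation": TCP orientation; "contact_force": force on the tool from outside, world axes, zero at the start; "wrist_torque": the same for the moment, N m; "finger_gap": finger opening in m.
Only numpy, scipy, OpenCV 4.12 (cv2) and the standard library are available. Lean on these libraries where they do the work, as an engineer would, in place of code of your own. Each camera call takes 0.05 s, during which the arm holds its last target.

## Working session

There is one attempt and no reset: what is moved stays moved. The work goes in short steps, Python scripts to look and compute and a shell command to move; the robot and the scene stay as the last step left them, time stands still between calls to the robot, and variables do not carry over. Pictures are saved under pics/ and viewed, and the job is handed in when it is done.

```bash
mkdir -p pics; ls; python3 - <<'E'
from rig import *
import cv2
s=state(); print({k:(v if not hasattr(v,'__len__') else [round(float(x),3) for x in v]) for k,v in s.items()})
for n in("top","side"):
    cv2.imwrite(f"pics/{n}0.png",capture(n)); c=calibration(n); print(n,c["K"],c["T"])
E
```

```text
pics
{'t': 0.0, 'joints': [1.118, 0.159, 1.598, -0.0, 1.386, -0.21], 'joint_velocities': [0.0, 0.0, -0.0, -0.001, 0.001, 0.0], 'tau': [0.0, -39.602, -33.142, -0.0, 0.009, -0.0], 'tool_pos': [0.138, 0.558, 0.197], 'orientation': [2.473, 1.936, -0.003], 'contact_force': [-0.057, -0.649, -0.161], 'wrist_torque': [0.039, 0.019, -0.0], 'finger_gap': 0.08575859194930163}
top [[532.74977569   0.         285.12208528]
 [  0.         532.74977569 206.40797528]
 [  0.           0.           1.        ]] [[ 1.71392724e-03 -9.94115044e-01  1.08315936e-01  4.39579187e-01]
 [-9.99998012e-01 -1.59342970e-03  1.19900543e-03 -3.42301893e-02]
 [-1.01935550e-03 -1.08317776e-01 -9.94115798e-01  1.12262314e+00]
 [ 0.00000000e+00  0.00000000e+00  0.00000000e+00  1.00000000e+00]]
side [[490.39580723   0.         279.55278603]
 [  0.         490.39580723 208.63286293]
 [  0.           0.           1.        ]] [[-0.99937083 -0.01697238  0.03114284  0.52932406]
 [-0.03543166  0.51717188 -0.85514785  0.70834229]
 [-0.0015923  -0.85571326 -0.51744785  0.62468983]
 [ 0.          0.          0.          1.        ]]
```

View pics/top0.png

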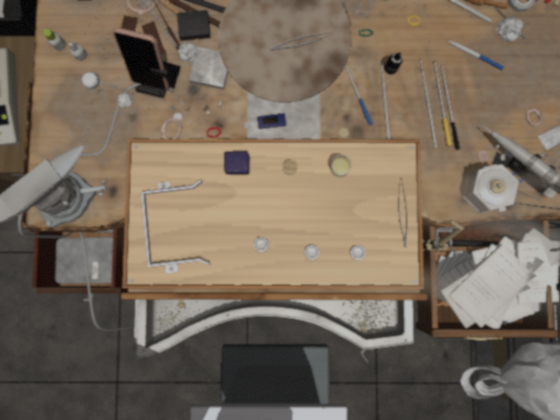

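View pics/side0.png

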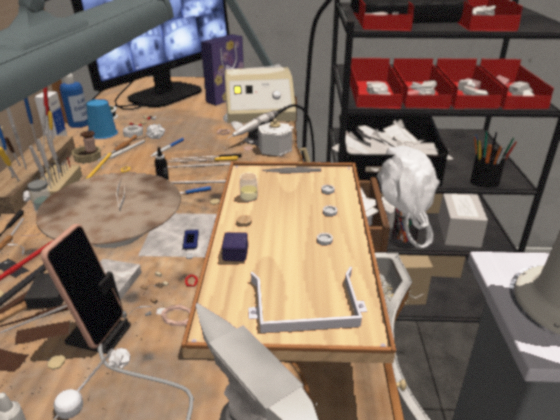

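The top view shows caps at about (261,244), (312,252) and (357,252). The fence is at the left with its back wall at column 147 and its mouth facing right. The box is at (237,162), the plug at (290,167), the jar at (340,165) and the tweezers at (403,212). Next I'll measure these more precisely.

```bash
cat > h.py <<'E'
import numpy as np, cv2
from rig import *
def w(n,u,v,z):
    c=calibration(n); K=np.array(c["K"]);T=np.array(c["T"])
    d=T[:3,:3]@np.linalg.solve(K,[u,v,1]); o=T[:3,3]
    return (o+d*(z-o[2])/d[2])
def px(n,p):
    c=calibration(n); K=np.array(c["K"]);T=np.array(c["T"])
    q=K@(T[:3,:3].T@(np.array(p)-T[:3,3])); return q[:2]/q[2]
E
python3 - <<'E'
import cv2
i=cv2.imread('pics/top0.png')[130:300,120:430]
cv2.imwrite('pics/top0a.png',cv2.resize(i[:,:160],None,fx=5,fy=3.5*5/3.5*0.7,interpolation=cv2.INTER_CUBIC)) if 0 else None
cv2.imwrite('pics/top0a.png',cv2.resize(i[30:150,:110],None,fx=5,fy=5,interpolation=cv2.INTER_CUBIC))
cv2.imwrite('pics/top0b.png',cv2.resize(i[90:145,110:270],None,fx=5,fy=5,interpolation=cv2.INTER_CUBIC))
cv2.imwrite('pics/top0c.png',cv2.resize(i[10:125,90:300],None,fx=3.5,fy=3.5,interpolation=cv2.INTER_CUBIC))
E
```

```text
(no output)
```

View pics/top0a.png

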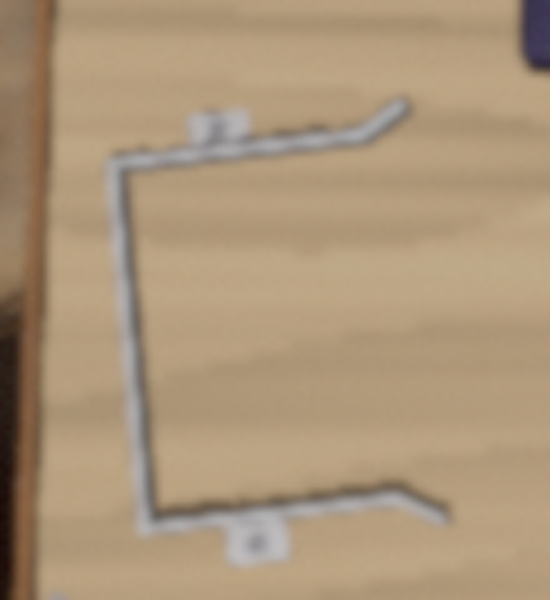

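View pics/top0b.png

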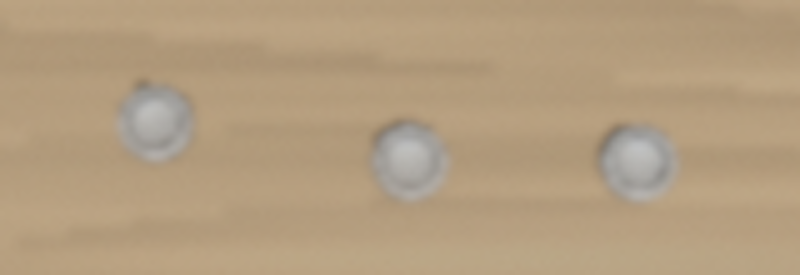

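View pics/top0c.png

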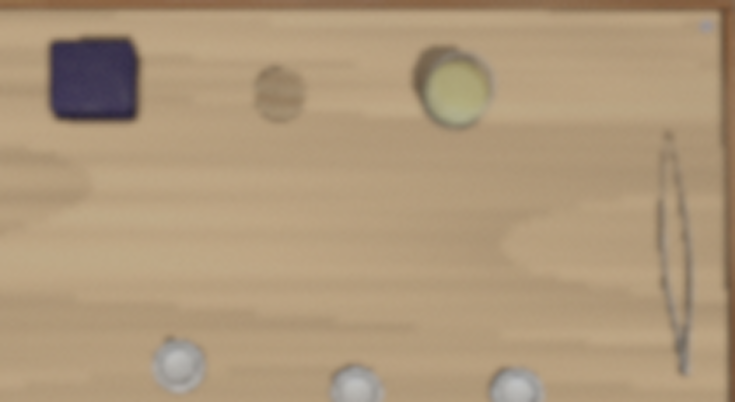

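```bash
cat >> h.py <<'E'
P=dict(bl_in=(145,193.6),br_in=(150.6,263),ml=(193,187.6),mr=(200,258.4),el=(201,180.4),er=(209.6,263.2))
FW={k:w('top',*v,0.156)[:2] for k,v in P.items()}
_back=(FW['bl_in']+FW['br_in'])/2
# y axis of fence: from mouth to back, fit
_d=np.mean([FW['bl_in']-FW['ml'],FW['br_in']-FW['mr']],axis=0)
_x=FW['bl_in']-FW['br_in']; 
E
python3 - <<'E'
from h import *
for k,v in FW.items(): print(k,v.round(4))
print('dirs',np.degrees(np.arctan2(_d[1],_d[0])) if 0 else '')
import h
for nm,d in(('y',h._d),('xx',h._x),('l',FW['bl_in']-FW['ml']),('r',FW['br_in']-FW['mr'])): print(nm,np.degrees(np.arctan2(d[1],d[0])),np.linalg.norm(d))
for n,u,v,z in[('c0',261,244.4,.147),('c1',311.8,252,.147),('c2',357.6,252.2,.147),('twA',400.9,177.7,.142),('twB',405.4,247.1,.142),('plug',289.7,167,.148),('box',236,163,.170),('jar',340.5,165.5,.186),('rimBR',416,285,.146),('rimTL',132,143,.146)]: print(n,w('top',u,v,z).round(4))
s=state();from scipy.spatial.transform import Rotation as R
print(R.from_rotvec(s['orientation']).as_matrix().round(3))
E
```

```text
bl_in [0.5681 0.2235]
br_in [0.4418 0.2095]
ml [0.5793 0.1358]
mr [0.4502 0.1205]
el [0.5927 0.1214]
er [0.4416 0.103 ]
dirs 
y 96.34442166482609 0.08887429521892637
xx 6.291925611188652 0.12706344592107519
l 97.29960519432323 0.088365709577801
r 95.40036694808717 0.08940729630295759
c0 [0.4759 0.0109 0.147 ]
c1 [ 0.4623 -0.0819  0.147 ]
c2 [ 0.462  -0.1655  0.147 ]
twA [ 0.6005 -0.2485  0.142 ]
twB [ 0.4716 -0.254   0.142 ]
plug [ 0.6193 -0.0414  0.148 ]
box [0.6225 0.0562 0.17  ]
jar [ 0.6152 -0.1317  0.186 ]
rimBR [ 0.4029 -0.2708  0.146 ]
rimTL [0.6647 0.2533 0.146 ]
[[ 0.24   0.971 -0.001]
 [ 0.971 -0.24  -0.002]
 [-0.002 -0.    -1.   ]]
```

```bash
cat >> h.py <<'E'
from scipy.spatial.transform import Rotation as R
FC=np.array([.510,.172]); FA=np.radians(6.3)
def f2w(fx,fy): return FC+np.array([fx*np.cos(FA)-fy*np.sin(FA),fx*np.sin(FA)+fy*np.cos(FA)])
def w2f(p):
    d=np.array(p)[:2]-FC; return np.array([d[0]*np.cos(FA)+d[1]*np.sin(FA),-d[0]*np.sin(FA)+d[1]*np.cos(FA)])
def go(p,head):
    """units of tool shift + turn to reach world p, tool x heading (deg), tool down"""
    s=state(); M=R.from_rotvec(s['orientation'])
    h=np.radians(head); T=R.from_matrix(np.array([[np.cos(h),np.sin(h),0],[np.sin(h),-np.cos(h),0],[0,0,-1]]).T.T)
    d=M.inv().apply(np.array(p)-s['tool_pos'])/.03; r=np.degrees((M.inv()*T).as_rotvec())/6
    print('shift',d.round(2),'turn',r.round(2),'pos',np.round(s['tool_pos'],4),'t',s['t'],'F',np.round(s['contact_force'],1))
E
python3 -c "
from h import *
go([.465,-.024,.20],-18)
go([.465,-.024,.20],76)
for q in ((.032,.015),(.002,.015),(-.028,.015)): print(f2w(*q))"

```

```text
shift [-16.2   15.24  -0.08] turn [1.000e-02 2.000e-02 1.568e+01] pos [0.138  0.5576 0.1969] t 0.1 F [-0.1  0.1  0.8]
shift [-16.2   15.24  -0.08] turn [-0.    0.02  0.01] pos [0.138  0.5576 0.1969] t 0.1 F [-0.1  0.1  0.8]
[0.54016074 0.19042091]
[0.51034191 0.18712888]
[0.48052308 0.18383685]
```

```bash
python3 -m inch '[[0,-1,0.95,0,0,0,0],[0,-2,1.9,0,0,0,0],[0,-3,2.85,0,0,0,0],[0,-4,3.8,0,0,0,0],[0,-5,4.75,0,0,0,0]]'; python3 -m inch '[[0,-1,0.95,0,0,0,0],[0,-2,1.9,0,0,0,0],[0,-3,2.85,0,0,0,0],[0,-4,3.8,0,0,0,0],[0,-5,4.75,0,0,0,0]]'; python3 -m inch '[[0,-1,0.95,0,0,0,0],[0,-2,1.9,0,0,0,0],[0,-3,2.85,0,0,0,0],[0,-4,3.8,0,0,0,0],[0,-5,4.75,0,0,0,0]]'
python3 -m inch '[[0,-0.4,0.3,0,0,0,1.1],[0,-0.8,0.6,0,0,0,2.2],[0,-1.2,1,0,0,0,3.3],[0,-1.2,1,0,0,0,4.4],[0,-1.2,1,0,0,0,5.5]]'
python3 -m inch '[[0,0,0,0,0,0,1.1],[0,0,0,0,0,0,2.2],[0,0,0,0,0,0,3.3],[0,0,0,0,0,0,4.4],[0,0,0,0,0,0,5.5]]'
python3 -m inch '[[0,0,0,0,0,0,1.1],[0,0,0,0,0,0,2.2],[0,0,0,0,0,0,3.3],[0,0,0,0,0,0,4.4],[0,0,0,0,0,0,4.7]]'
python3 -c "
from h import *
go([.465,-.024,.16],-18)
for n in('top','side'): cv2.imwrite(f'pics/{n}1.png',capture(n))"
```

```text
t: 0.52
tool_pos: [0.2406, 0.3764, 0.1973]
orientation: [2.473, 1.937, -0.001]
contact_force: [1.1, -0.6, 0.5]
finger_gap: 0.0255
t: 0.93
tool_pos: [0.343, 0.1966, 0.1976]
orientation: [2.474, 1.936, 0.0]
contact_force: [1.0, 0.0, 0.4]
finger_gap: -0.0001
t: 1.35
tool_pos: [0.4454, 0.0164, 0.1976]
orientation: [-2.475, -1.935, -0.0]
contact_force: [0.6, 1.4, -0.0]
finger_gap: -0.0001
t: 1.77
tool_pos: [0.4654, -0.0245, 0.1972]
orientation: [-2.926, -1.143, 0.002]
contact_force: [-0.1, 0.1, -0.5]
finger_gap: 0.0001
t: 2.18
tool_pos: [0.4651, -0.0235, 0.1973]
orientation: [-3.13, -0.267, 0.001]
contact_force: [-0.2, 0.1, 0.6]
finger_gap: -0.0002
t: 2.6
tool_pos: [0.4651, -0.0235, 0.1973]
orientation: [-3.101, 0.502, 0.002]
contact_force: [0.7, 0.7, -0.6]
finger_gap: -0.0002
shift [0.   0.02 1.24] turn [ 0.    0.01 -0.07] pos [ 0.4651 -0.0235  0.1973] t 2.6 F [ 0.7  0.7 -0.6]
```

```bash
python3 -c "
import cv2
i=cv2.imread('pics/side1.png')[130:330,190:400]; cv2.imwrite('pics/side1a.png',cv2.resize(i,None,fx=3,fy=3,interpolation=cv2.INTER_CUBIC))"
```

```text
(no output)
```

View pics/side1a.png

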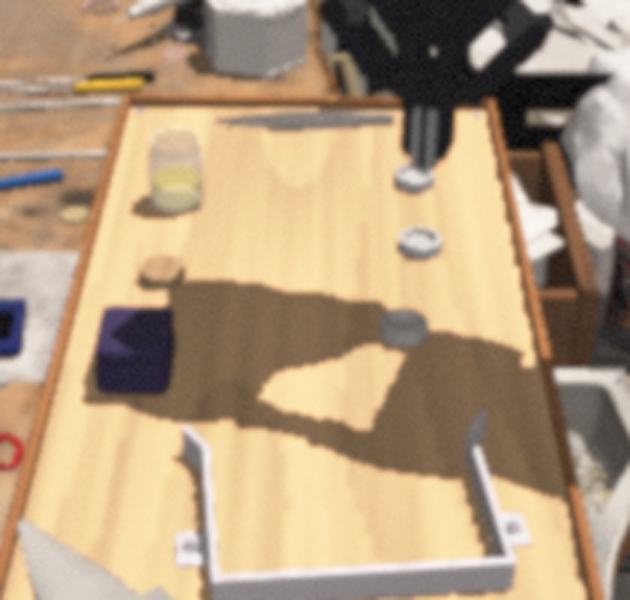

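View pics/top1.png

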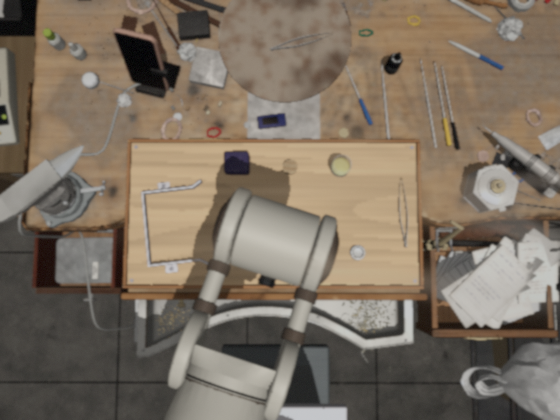

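```bash
python3 -c "
from h import *
for n,p in (('c0',(.4759,.0109,.147)),('c1',(.4623,-.0819,.147)),('c2',(.462,-.1655,.147))): print(n,px('side',p), (px('side',p)-[190,130])*3)
for fx,fy in((-67,45),(67,45),(67,-45),(-67,-45)): print(fx,fy,(px('side',[*f2w(fx/1e3,fy/1e3),.156])-[190,130])*3)
"
python3 -m inch '[[0,0,0,0.6,0,0,0],[0,0,0,1.2,0,0,0],[0,0,0,1.6,0,0,0],[0,0,0,1.84,0,0,0],[0,0,0,1.84,0,0,0]]'
python3 -c "
from h import *
t=f2w(.032,.015); d=np.array([.540-.476,.190-.011]); d/=np.linalg.norm(d); print(d,np.degrees(np.arctan2(*d[::-1])))
e=t-d*.025; print(e); go([*e,.142],np.degrees(np.arctan2(*d[::-1]))-90)"

```

```text
c0 [325.4874829 237.1589149] [406.46244871 321.47674471]
c1 [330.53905174 209.278296  ] [421.61715523 237.83488799]
c2 [328.4783528  187.86826977] [415.43505841 173.60480932]
-67 45 [509.79848392 555.03538024]
67 45 [214.09526891 571.07205227]
67 -45 [206.38312579 443.06669198]
-67 -45 [471.61384702 430.13871874]
t: 3.12
tool_pos: [0.4641, -0.0232, 0.1407]
orientation: [-3.102, 0.493, 0.006]
contact_force: [-1.6, -0.5, -0.2]
finger_gap: -0.0001
[0.33666962 0.94162284] 70.32590142774934
[0.531744   0.16688034]
shift [ 0.18 -6.72 -0.04] turn [0.   0.04 0.27] pos [ 0.4641 -0.0232  0.1407] t 3.1167 F [-1.6 -0.5 -0.2]
```

```bash
python3 -m inch '[[0,0,-0.3,0,0,0,0.27],[0,0,-0.6,0,0,0,0.27],[0,0.02,-1,0,0,0,0.27],[0,0.03,-1.35,0,0,0,0.27],[0,0.04,-1.7,0,0,0,0.27]]'
python3 -m inch '[[0,0.01,-0.35,0,0,0,0],[0,0.02,-0.7,0,0,0,0],[0,0.02,-1.05,0,0,0,0],[0,0.03,-1.4,0,0,0,0],[0,0.04,-1.75,0,0,0,0]]'
python3 -c "
from h import *
go([.5317,.1669,.141],-19.7)
for n in('top','side'): cv2.imwrite(f'pics/{n}2.png',capture(n))
i=cv2.imread('pics/side2.png')[130:330,190:400]; cv2.imwrite('pics/side2a.png',cv2.resize(i,None,fx=3,fy=3,interpolation=cv2.INTER_CUBIC))"
```

```text
t: 3.53
tool_pos: [0.4832, 0.0253, 0.1433]
orientation: [-3.095, 0.537, -0.002]
contact_force: [-0.7, 0.2, 0.2]
finger_gap: -0.0003
t: 3.95
tool_pos: [0.5017, 0.0745, 0.1426]
orientation: [3.095, -0.538, -0.0]
contact_force: [0.4, 0.3, -0.9]
finger_gap: -0.0002
shift [-0.1  -3.24  0.05] turn [ 0.  0. -0.] pos [0.5017 0.0745 0.1426] t 3.95 F [ 0.4  0.3 -0.9]
```

View pics/side2a.png

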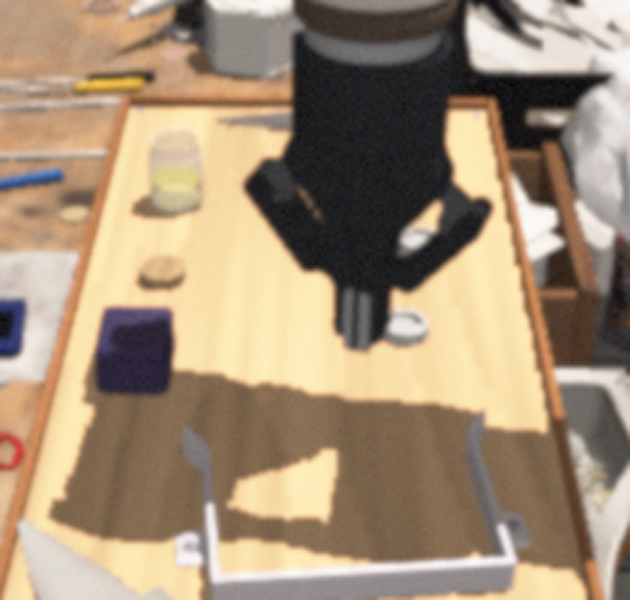

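```bash
python3 -c "
from h import *
s=state(); p=s['tool_pos']; print(p,(px('side',p)-[190,130])*3, px('top',p))
Tm=R.from_rotvec(s['orientation']).as_matrix()
for y in (.09,.14): print(y,(px('side',[p[0],y,.1426])-[190,130])*3)
"
```

```text
[0.50172467 0.07487555 0.14257629] [363.21308097 394.88731977] [226.4792397  230.40966852]
0.09 [363.77350201 412.29978596]
0.14 [365.76168324 474.35322332]
```

View pics/top2.png

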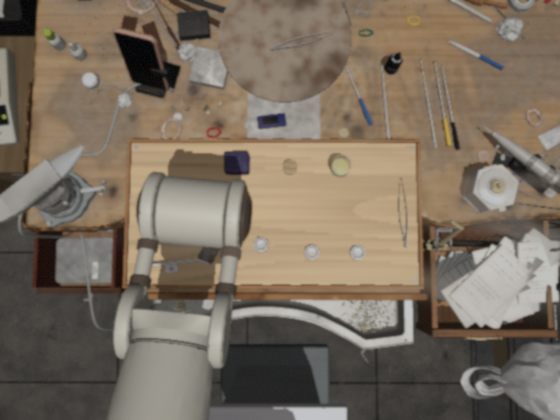

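```bash
python3 -c "
from h import *
print(grip_point_offset() if callable(grip_point_offset) else grip_point_offset)
p=[.4651,-.0235,.1973]; print((px('side',p)-[190,130])*3)
import cv2
i=cv2.imread('pics/side2.png')[200:270,270:350]; cv2.imwrite('pics/side2b.png',cv2.resize(i,None,fx=8,fy=8,interpolation=cv2.INTER_CUBIC))
i=cv2.imread('pics/side1.png')[150:220,300:380]; cv2.imwrite('pics/side1b.png',cv2.resize(i,None,fx=8,fy=8,interpolation=cv2.INTER_CUBIC))
i=cv2.imread('pics/side0.png'); 
"
```

```text
0.0187
[426.73904011 215.57135539]
```

View pics/side2b.png

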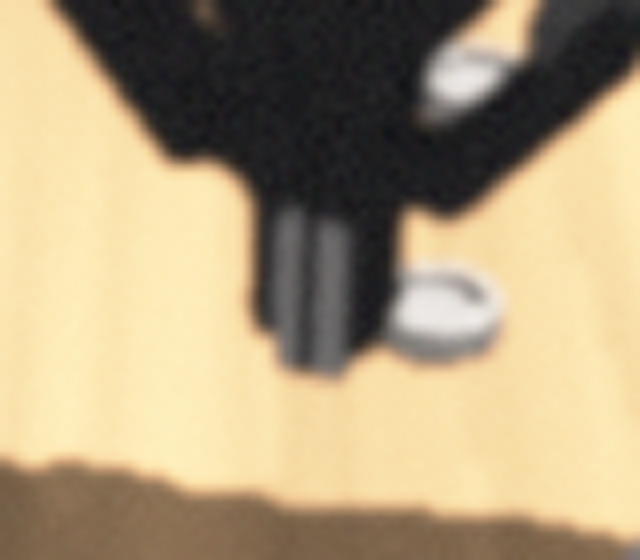

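View pics/side1b.png

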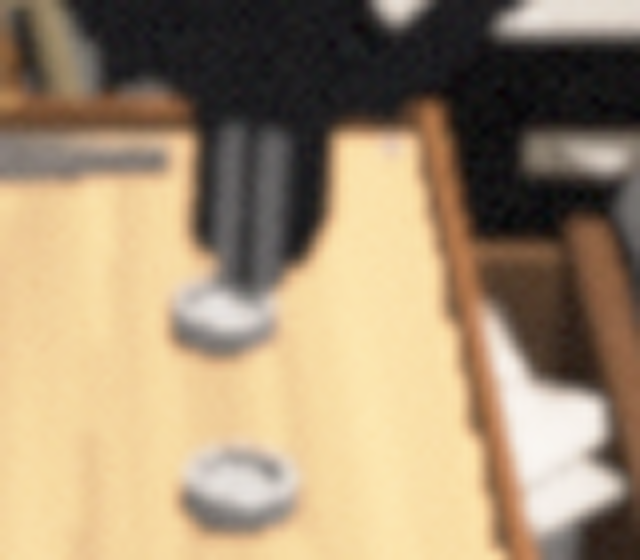

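```bash
python3 -c "
from h import *
from scipy.optimize import minimize_scalar as m
for p,q in(([.4651,-.0235,.1973],(330.6,186.2)),([.5017,.0749,.1426],(308.8,246.5))):
    r=m(lambda z: np.linalg.norm(px('side',[p[0],p[1],z])-q),bounds=(0,.4),method='bounded'); print(r.x-p[2],r.fun)
    r=m(lambda y: np.linalg.norm(px('side',[p[0],y,p[2]])-q),bounds=(-.2,.4),method='bounded'); print(r.x-p[1],r.fun)
"
```

```text
0.03036230695274489 2.6212225157928195
-0.05638978771685565 0.10212251695143379
0.0296620979943773 2.884066850394643
-0.041965738629639884 1.8008678616298823
```

The side view puts the fingertips about 30 mm higher than the reported TCP in both pictures: the residual fits height and not y. The fingers therefore passed over cap_0 at crop (406,327) without touching it. I'll lower carefully over clear board, using force and camera to find the real tip height.

```bash
python3 -m inch '[[0,0,0,0.15,0,0,0],[0,0,0,0.3,0,0,0],[0,0,0,0.45,0,0,0],[0,0,0,0.6,0,0,0],[0,0,0,0.6,0,0,0]]'
python3 -c "
from h import *
cv2.imwrite('pics/side3.png',capture('side')); s=state(); print(s['tool_pos'],s['contact_force'],s['joints'])
i=cv2.imread('pics/side3.png')[200:270,270:350]; cv2.imwrite('pics/side3b.png',cv2.resize(i,None,fx=8,fy=8,interpolation=cv2.INTER_CUBIC))
"
```

```text
t: 4.47
tool_pos: [0.5003, 0.0732, 0.1231]
orientation: [3.095, -0.539, -0.004]
contact_force: [-0.1, -0.8, -0.5]
finger_gap: 0.0002
[0.50061487 0.07323658 0.12368601] [-0.04129129 -0.45243897  0.16791642] [-9.39544942e-02  5.15332463e-02  1.86460437e+00 -6.44950503e-05
  1.22723319e+00  2.50994034e-01]
```

View pics/side3b.png

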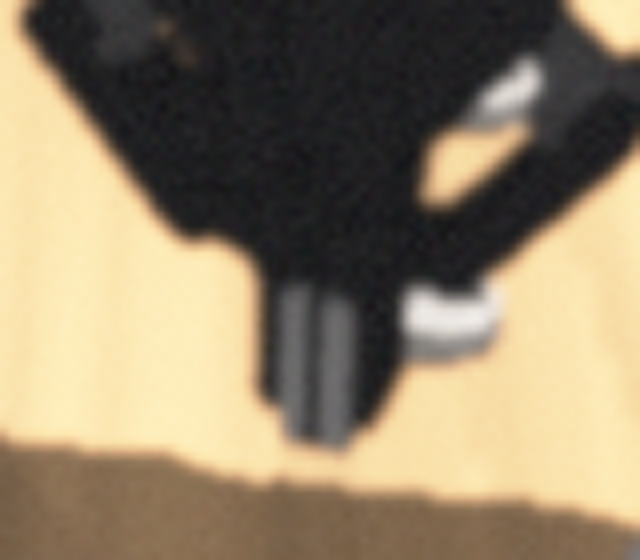

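```bash
python3 -m inch '[[0,0,0,-0.7,0,0,0],[0,0,1,-0.8,0,0,-1],[0,0,2,-0.8,0,0,-2],[0,0,3,-0.8,0,0,-3],[0,0,3.45,-0.8,0,0,-4]]'
python3 -m inch '[[0,0,0,0,0,0,-1.1],[0,0,0,0,0,0,-2.2],[0,0,0,0,0,0,-3.3],[0,0,0,0,0,0,-4.4],[0,0,0,0,0,0,-5.5]]'
python3 -m inch '[[0,0,0,0,0,0,-1.1],[0,0,0,0,0,0,-2.2],[0,0,0,0,0,0,-3.3],[0,0,0,0,0,0,-4.4],[0,0,0,0,0,0,-5.5]]'
python3 -c "
from h import *
go([.4635,-.024,.1125],70.3)"
```

```text
t: 4.93
tool_pos: [0.4657, -0.0265, 0.149]
orientation: [3.138, 0.122, 0.001]
contact_force: [0.3, -0.2, -0.1]
finger_gap: -0.0001
t: 5.35
tool_pos: [0.4665, -0.0242, 0.1488]
orientation: [2.974, 1.011, 0.001]
contact_force: [0.0, 0.8, -0.8]
finger_gap: -0.0002
t: 5.77
tool_pos: [0.4665, -0.0241, 0.1488]
orientation: [2.564, 1.815, 0.0]
contact_force: [-0.5, 0.1, -0.2]
finger_gap: -0.0001
shift [-0.03 -0.1   1.21] turn [0.   0.   0.05] pos [ 0.4665 -0.0241  0.1488] t 5.7667 F [-0.5  0.1 -0.2]
```

```bash
python3 -m inch '[[0,0,-0.1,0.4,0,0,0],[0,0,-0.1,0.8,0,0,0],[0,0,-0.1,1.0,0,0,0],[0,0,-0.1,1.15,0,0,0],[0,0,-0.1,1.15,0,0,0]]'
python3 -c "
from h import *
cv2.imwrite('pics/side4.png',capture('side')); s=state(); print(s['tool_pos'],s['contact_force'])
i=cv2.imread('pics/side4.png')[190:260,290:370]; cv2.imwrite('pics/side4b.png',cv2.resize(i,None,fx=8,fy=8,interpolation=cv2.INTER_CUBIC))
p=s['tool_pos'];print((px('side',p+[0,0,.03])-[290,190])*8)
"
```

```text
t: 6.18
tool_pos: [0.463, -0.0228, 0.1133]
orientation: [-2.568, -1.807, 0.002]
contact_force: [0.2, 0.3, 0.6]
finger_gap: -0.0002
[ 0.46343723 -0.02294958  0.11400495] [ 0.23984175  0.2081169  -0.2097917 ]
[332.66214178 303.11701266]
```

View pics/side4b.png

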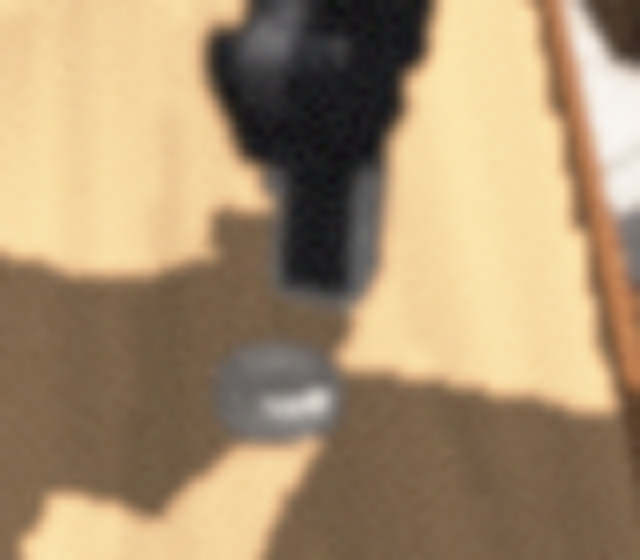

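```bash
python3 -m inch '[[0,0,0,0.05,0,0,0],[0,0,0,0.05,0,0,0]]'
python3 -m inch '[[0,0.2,0,0.05,0,0,0],[0,0.4,0,0.05,0,0,0],[0,0.7,0,0.05,0,0,0],[0,1,0,0.05,0,0,0],[0,1.3,0,0.05,0,0,0]]'
python3 -c "
from h import *
cv2.imwrite('pics/side5.png',capture('side')); s=state(); print(s['tool_pos'],s['contact_force'])
i=cv2.imread('pics/side5.png')[190:260,290:370]; cv2.imwrite('pics/side5b.png',cv2.resize(i,None,fx=8,fy=8,interpolation=cv2.INTER_CUBIC))
"
```

```text
t: 6.4
tool_pos: [0.464, -0.0231, 0.113]
orientation: [2.569, 1.807, 0.001]
contact_force: [-0.7, -0.2, 0.3]
finger_gap: 0.0
t: 6.82
tool_pos: [0.4771, 0.0149, 0.1112]
orientation: [2.569, 1.808, 0.0]
contact_force: [0.2, 0.1, -0.3]
finger_gap: -0.0001
[0.47743885 0.01611685 0.11121663] [ 0.94961023  1.53616883 -0.31293211]
```

View pics/side5b.png

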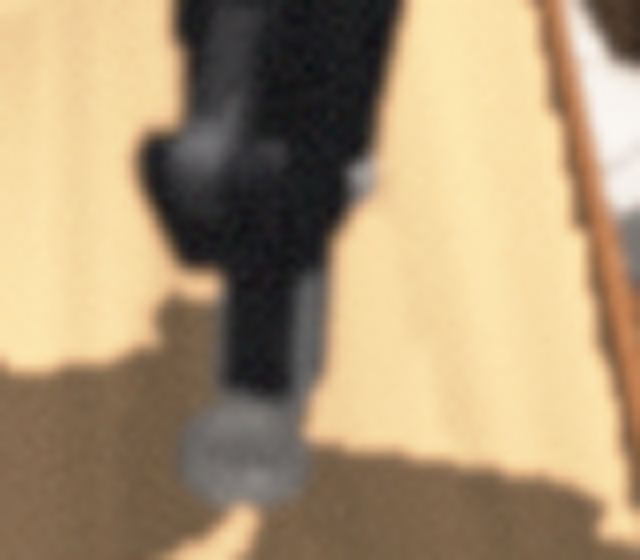

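```bash
python3 -c "
from h import *
print(w('side',290+277/8,190+388/8,.1435),w('side',290+246/8,190+452/8,.1435))
go([*(f2w(.032,.015)-.025*np.array([.337,.942])),.112],70.3)"
```

```text
[0.47717469 0.0099194  0.1435    ] [0.48470301 0.03379523 0.1435    ]
shift [ 5.34  0.01 -0.02] turn [ 0.   -0.01  0.01] pos [0.4774 0.0161 0.1112] t 6.8667 F [ 0.9  1.5 -0.3]
```

```bash
python3 -m inch '[[0,0.35,0,0,0,0,0],[0,0.7,0,0,0,0,0],[0,1.05,0,0,0,0,0],[0,1.4,0,0,0,0,0],[0,1.75,0,0,0,0,0]]'
python3 -c "
from h import *
cv2.imwrite('pics/side6.png',capture('side')); s=state(); print(s['tool_pos'],s['contact_force'])
i=cv2.imread('pics/side6.png')[190:330,240:400]; cv2.imwrite('pics/side6b.png',cv2.resize(i,None,fx=4,fy=4,interpolation=cv2.INTER_CUBIC))
go([*(f2w(.032,.015)-.020*np.array([.337,.942])),.112],70.3)
"
```

```text
t: 7.28
tool_pos: [0.4948, 0.0643, 0.1111]
orientation: [2.569, 1.808, -0.0]
contact_force: [-1.6, -0.1, -0.0]
finger_gap: 0.0
[0.49524669 0.06574264 0.11119682] [-1.33989056  1.3921378   0.12209546]
shift [ 3.75  0.01 -0.02] turn [ 0.   -0.01  0.  ] pos [0.4952 0.0657 0.1112] t 7.3333 F [-1.3  1.4  0.1]
```

View pics/side6b.png

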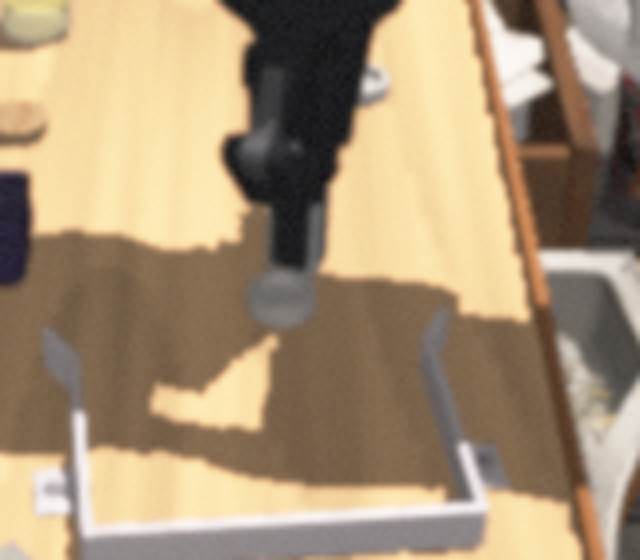

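Cap_0 rides centred ahead of the fingers, at about (282,297) in the crop. I'll keep pushing into the pocket.

```bash
python3 -m inch '[[0,0.35,0,0,0,0,0],[0,0.7,0,0,0,0,0],[0,1.05,0,0,0,0,0],[0,1.4,0,0,0,0,0],[0,1.75,0,0,0,0,0]]'
python3 -m inch '[[0,0.35,0,0,0,0,0],[0,0.7,0,0,0,0,0],[0,1.05,0,0,0,0,0],[0,1.4,0,0,0,0,0],[0,1.7,0,0,0,0,0]]'
python3 -c "
from h import *
cv2.imwrite('pics/side7.png',capture('side')); s=state(); print(s['tool_pos'],s['contact_force'])
i=cv2.imread('pics/side7.png')[190:330,240:400]; cv2.imwrite('pics/side7b.png',cv2.resize(i,None,fx=4,fy=4,interpolation=cv2.INTER_CUBIC))
go([*(f2w(.032,.015)-.020*np.array([.337,.942])),.112],70.3)
"
```

```text
t: 7.75
tool_pos: [0.5125, 0.1137, 0.1111]
orientation: [-2.569, -1.808, 0.0]
contact_force: [0.4, -0.4, -0.1]
finger_gap: 0.0001
t: 8.17
tool_pos: [0.5298, 0.1618, 0.1111]
orientation: [-2.569, -1.808, -0.0]
contact_force: [0.0, -0.3, 0.0]
finger_gap: 0.0004
[0.53010804 0.16289222 0.11119427] [-0.73105548  0.19441221  0.33835444]
shift [ 0.31  0.01 -0.03] turn [ 0.   -0.01  0.  ] pos [0.5301 0.1629 0.1112] t 8.2167 F [-0.7  0.2  0.3]
```

View pics/side7b.png

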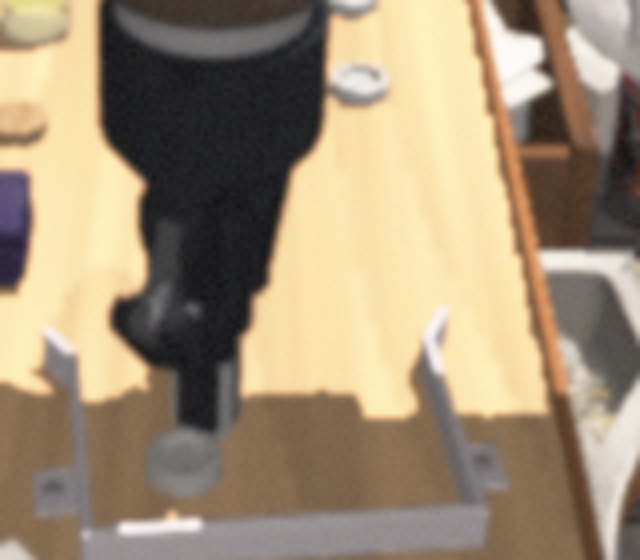

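```bash
python3 -m inch '[[0,0.2,0,0,0,0,0],[0,0.3,0,0,0,0,0],[0,0,0,0,0,0,0],[0,-0.5,0,0,0,0,0],[0,-0.5,0,-0.8,0,0,0]]'
python3 -m inch '[[0,0,0,-0.5,0,0,-0.4],[0,-1.3,0,-0.6,0,0,-0.8],[0,-2.6,0,-0.6,0,0,-1.2],[0,-3.9,0,-0.6,0,0,-1.6],[0,-5.2,0,-0.6,0,0,-1.6]]'
python3 -c "
from h import *
print(w('side',286,305.75,.1435),w2f(w('side',286,305.75,.1435)))
go([.4563,-.1154,.149],79.9)"
```

```text
t: 8.63
tool_pos: [0.5196, 0.144, 0.1302]
orientation: [-2.566, -1.804, 0.016]
contact_force: [-0.9, 1.1, -0.7]
finger_gap: 0.0001
t: 9.05
tool_pos: [0.4704, -0.0023, 0.1532]
orientation: [2.406, 2.019, -0.0]
contact_force: [0.5, -0.9, 0.3]
finger_gap: -0.0001
[0.53958132 0.1807372  0.1435    ] [0.03036145 0.00543835]
shift [-3.8   0.19  0.14] turn [0.   0.   0.02] pos [ 0.4704 -0.0023  0.1532] t 9.05 F [ 0.5 -0.9  0.3]
```

```bash
python3 -m inch '[[0,-1.3,0.07,0,0,0,0],[0,-2.6,0.14,0,0,0,0],[0,-3.8,0.19,0,0,0,0],[0,-3.8,0.19,0.2,0,0,0],[0,-3.8,0.19,0.4,0,0,0]]'
python3 -c "
from h import *
go([.4563,-.1154,.111],79.9)
a=capture('top');cv2.imwrite('pics/top8.png',a);a=capture('side');cv2.imwrite('pics/side8.png',a); cv2.imwrite('pics/side8b.png',cv2.resize(a[150:330,220:400],None,fx=3.3,fy=3.3,interpolation=cv2.INTER_CUBIC))"
```

```text
t: 9.47
tool_pos: [0.4568, -0.1158, 0.1412]
orientation: [2.413, 2.01, 0.0]
contact_force: [0.4, 1.0, -0.4]
finger_gap: -0.0002
shift [ 0.01 -0.02  1.01] turn [ 0.01  0.   -0.05] pos [ 0.4568 -0.1158  0.1412] t 9.4667 F [ 0.4  1.  -0.4]
```

View pics/side8b.png

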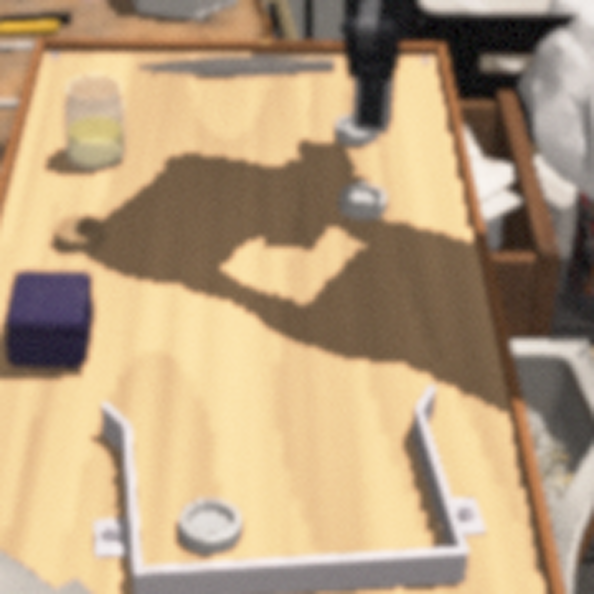

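View pics/top8.png

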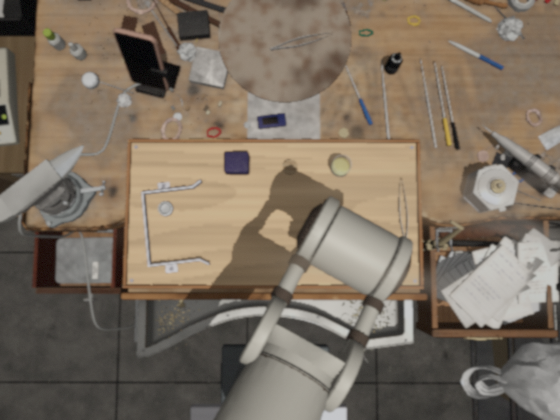

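Cap_0 lies flat in the pocket at top-view pixel (166,209). Next is cap_1.

```bash
python3 -c "
from h import *
q=w('top',166,209,.147);print(q,w2f(q))"
python3 -m inch '[[0,0,0,0.4,0,0,0],[0,0,0,0.8,0,0,0],[0,0,0,1,0,0,0],[0,0,0,1,0,0,0],[0,0.2,0,1,0,0,0]]'
python3 -m inch '[[0,0.3,0,0,0,0,0],[0,0.6,0,0,0,0,0],[0,0.9,0,0,0,0,0],[0,1.2,0,0,0,0,0],[0,1.5,0,0,0,0,0]]'
python3 -c "
from h import *
a=capture('side');cv2.imwrite('pics/side9.png',a); cv2.imwrite('pics/side9b.png',cv2.resize(a[150:330,220:400],None,fx=3.3,fy=3.3,interpolation=cv2.INTER_CUBIC))
go([*(f2w(.002,.012)-.020*np.array([.175,.985])),.111],79.9)"
```

```text
[0.54072692 0.18631128 0.147     ] [0.0321118  0.01085305]
t: 9.98
tool_pos: [0.4582, -0.1072, 0.1111]
orientation: [-2.408, -2.017, 0.001]
contact_force: [-0.2, 0.2, 0.3]
finger_gap: -0.0
t: 10.4
tool_pos: [0.4666, -0.0623, 0.1115]
orientation: [2.408, 2.017, 0.0]
contact_force: [-0.3, -0.4, 0.0]
finger_gap: 0.0003
shift [7.63 0.02 0.02] turn [ 0.   -0.01  0.01] pos [ 0.4666 -0.0609  0.1113] t 10.45 F [0.3 2.1 0.9]
```

View pics/side9b.png

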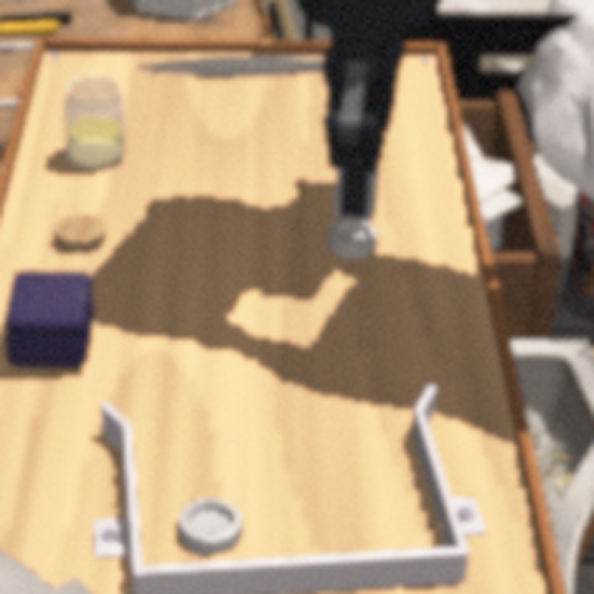

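Cap_1, at about (351,238) in the crop, is centred on the fingers. I'll continue in steps and check midway.

```bash
python3 -m inch '[[0,0.35,0,0,0,0,0],[0,0.7,0,0,0,0,0],[0,1.05,0,0,0,0,0],[0,1.4,0,0,0,0,0],[0,1.75,0,0,0,0,0]]'
python3 -m inch '[[0,0.35,0,0,0,0,0],[0,0.7,0,0,0,0,0],[0,1.05,0,0,0,0,0],[0,1.4,0,0,0,0,0],[0,1.75,0,0,0,0,0]]'
python3 -c "
from h import *
a=capture('side');cv2.imwrite('pics/side10.png',a); cv2.imwrite('pics/side10b.png',cv2.resize(a[150:330,220:400],None,fx=3.3,fy=3.3,interpolation=cv2.INTER_CUBIC))
go([*(f2w(.002,.012)-.020*np.array([.175,.985])),.111],79.9)"
```

```text
t: 10.87
tool_pos: [0.4756, -0.0106, 0.1111]
orientation: [-2.409, -2.017, -0.0]
contact_force: [0.5, 0.0, 0.6]
finger_gap: -0.0002
t: 11.28
tool_pos: [0.4848, 0.0411, 0.1111]
orientation: [-2.409, -2.017, 0.0]
contact_force: [-0.7, -1.0, 0.5]
finger_gap: 0.0001
shift [4.13 0.02 0.01] turn [-0.   -0.01  0.  ] pos [0.4849 0.0426 0.1111] t 11.3333 F [-0.7  2.   0.3]
```

View pics/side10b.png

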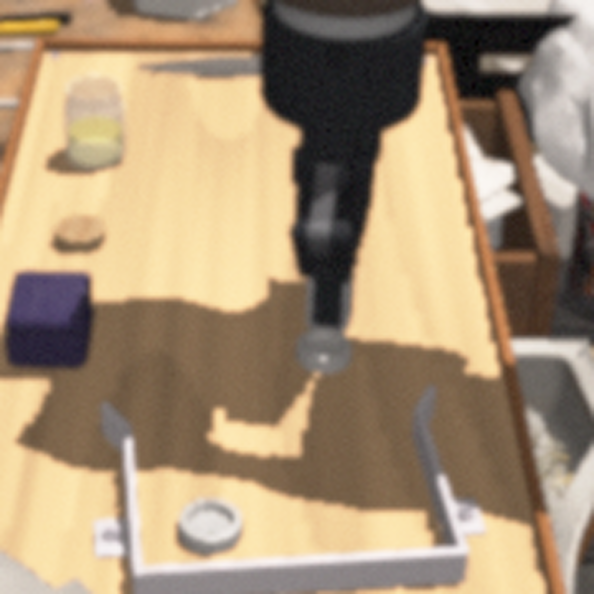

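```bash
python3 -m inch '[[0,0.35,0,0,0,0,0],[0,0.7,0,0,0,0,0],[0,1.05,0,0,0,0,0],[0,1.4,0,0,0,0,0],[0,1.75,0,0,0,0,0]]'
python3 -m inch '[[0,0.35,0,0,0,0,0],[0,0.7,0,0,0,0,0],[0,1.05,0,0,0,0,0],[0,1.4,0,0,0,0,0],[0,1.7,0,0,0,0,0]]'
python3 -m inch '[[0,0.3,0,0,0,0,0],[0,0.6,0,0,0,0,0],[0,0.65,0,0,0,0,0],[0,0,0,0,0,0,0],[0,0,0,-0.6,0,0,0]]'
python3 -m inch '[[0,0,0,-0.6,0,0,-0.2],[0,-1.3,0,-0.9,0,0,-0.5],[0,-2.6,0,-0.9,0,0,-0.8],[0,-3.9,0,-0.9,0,0,-1.1],[0,-5.2,0,-0.9,0,0,-1.1]]'
python3 -c "
from h import *
a=capture('side');cv2.imwrite('pics/side11.png',a); cv2.imwrite('pics/side11b.png',cv2.resize(a[150:330,220:400],None,fx=3.3,fy=3.3,interpolation=cv2.INTER_CUBIC))
a=capture('top');cv2.imwrite('pics/top11.png',a)
t=f2w(-.028,.012);c=np.array([.462,-.1655]);d=t-c;d/=np.linalg.norm(d);h=np.degrees(np.arctan2(*d[::-1]));print(t,d,h)
go([*(c-.034*d),.111],h)"
```

```text
t: 11.75
tool_pos: [0.494, 0.0928, 0.111]
orientation: [-2.409, -2.017, 0.0]
contact_force: [0.9, -0.5, -0.3]
finger_gap: 0.0003
t: 12.17
tool_pos: [0.503, 0.1431, 0.1111]
orientation: [-2.409, -2.017, -0.0]
contact_force: [-0.9, 0.0, -0.4]
finger_gap: -0.0003
t: 12.58
tool_pos: [0.4998, 0.1402, 0.1256]
orientation: [-2.406, -2.014, 0.011]
contact_force: [-0.4, 0.2, -0.6]
finger_gap: -0.0002
t: 13.0
tool_pos: [0.4751, -0.0132, 0.1565]
orientation: [2.286, 2.154, 0.001]
contact_force: [0.4, -0.5, -0.2]
finger_gap: -0.0
[0.48085228 0.18085497] [0.05435007 0.99852194] 86.88443525091026
shift [-6.11 -0.08  1.53] turn [ 0.    0.02 -0.13] pos [ 0.475  -0.0165  0.1564] t 13.1 F [-0.2  0.5  0.5]
```

View pics/side11b.png

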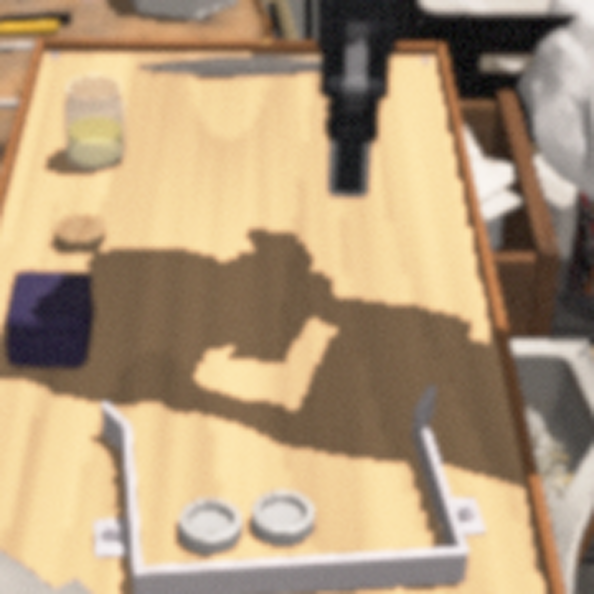

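View pics/top11.png

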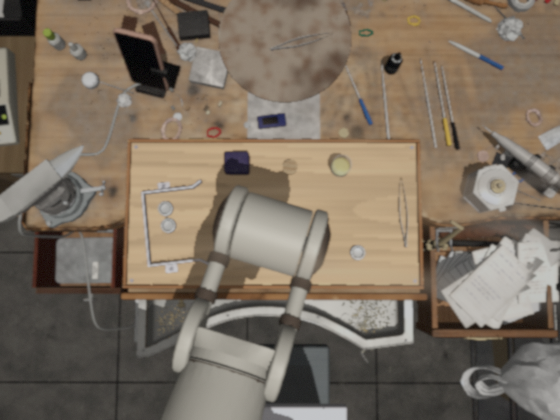

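Caps 0 and 1 are both flat in the pocket, at top-view pixels (166,209) and (168,226). Cap_2 is at (357,252).

```bash
python3 -m inch '[[0,-1.3,-0.02,0,0,0,-0.1],[0,-2.6,-0.04,0,0,0,-0.13],[0,-3.9,-0.06,0,0,0,-0.13],[0,-5.2,-0.08,0,0,0,-0.13],[0,-6.11,-0.08,0,0,0,-0.13]]'
python3 -m inch '[[0,0,0,0.4,0,0,0],[0,0,0,0.8,0,0,0],[0,0,0,1.1,0,0,0],[0,0,0,1.1,0,0,0]]'
python3 -c "
from h import *
a=capture('side');cv2.imwrite('pics/side12.png',a); cv2.imwrite('pics/side12b.png',cv2.resize(a[130:250,250:400],None,fx=4,fy=4,interpolation=cv2.INTER_CUBIC))
go([.4602,-.1995,.111],86.9)"
```

```text
t: 13.52
tool_pos: [0.4615, -0.1971, 0.1563]
orientation: [2.275, 2.165, -0.001]
contact_force: [0.8, -0.3, -0.3]
finger_gap: 0.0
t: 13.85
tool_pos: [0.4601, -0.1918, 0.1199]
orientation: [-2.268, -2.165, 0.001]
contact_force: [-0.1, 0.5, -0.0]
finger_gap: -0.0001
shift [-0.24 -0.01  0.34] turn [-0.03 -0.02  0.07] pos [ 0.4607 -0.1922  0.1212] t 13.9 F [ 1.  -0.3  0.6]
```

View pics/side12b.png

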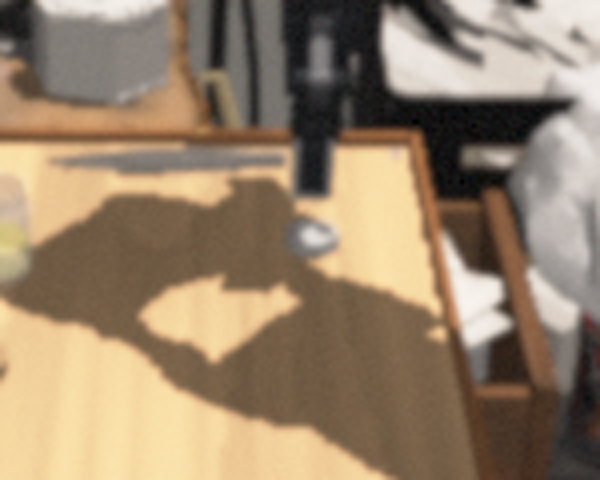

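```bash
python3 -m inch '[[0,-0.2,0,0,0,0,0.07],[0,-0.2,0,0.2,0,0,0.07],[0,-0.2,0,0.33,0,0,0.07],[0,-0.2,0,0.33,0,0,0.07],[0,0,0,0.33,0,0,0.07]]'
python3 -m inch '[[0,0.3,0,0,0,0,0],[0,0.6,0,0,0,0,0],[0,0.9,0,0,0,0,0],[0,1.2,0,0,0,0,0],[0,1.5,0,0,0,0,0]]'
python3 -m inch '[[0,0.35,0,0,0,0,0],[0,0.7,0,0,0,0,0],[0,1.05,0,0,0,0,0],[0,1.4,0,0,0,0,0],[0,1.75,0,0,0,0,0]]'
python3 -c "
from h import *
a=capture('side');cv2.imwrite('pics/side13.png',a); cv2.imwrite('pics/side13b.png',cv2.resize(a[150:330,220:400],None,fx=3.3,fy=3.3,interpolation=cv2.INTER_CUBIC))
go([*(f2w(-.028,.012)-.020*np.array([.054,.9985])),.111],86.9)"
```

```text
t: 14.32
tool_pos: [0.4617, -0.1948, 0.1131]
orientation: [-2.283, -2.158, 0.0]
contact_force: [0.0, -0.5, 0.4]
finger_gap: 0.0005
t: 14.73
tool_pos: [0.4644, -0.1484, 0.1134]
orientation: [2.281, 2.159, 0.0]
contact_force: [0.0, 0.8, -0.9]
finger_gap: -0.0002
t: 15.15
tool_pos: [0.4671, -0.0959, 0.1132]
orientation: [-2.282, -2.159, 0.0]
contact_force: [0.6, -0.4, -0.3]
finger_gap: -0.0001
shift [ 8.52 -0.04  0.08] turn [-0.   -0.01 -0.  ] pos [ 0.467  -0.0943  0.113 ] t 15.2 F [-0.3  1.5 -1.2]
```

View pics/side13b.png

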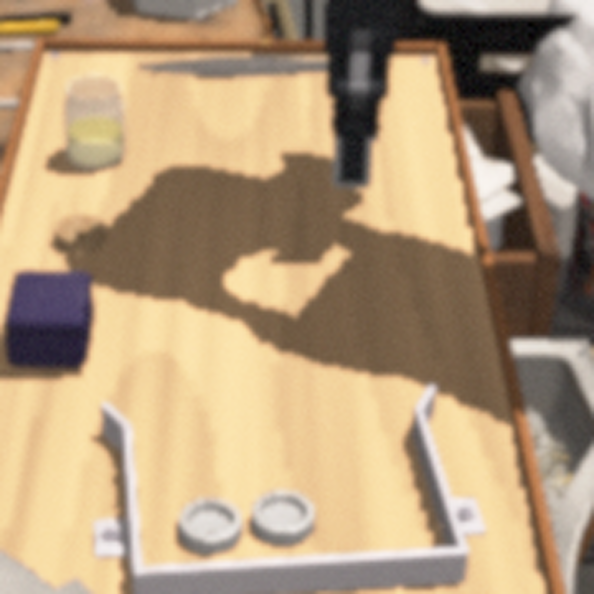

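```bash
python3 -c "
from h import *
from scipy.optimize import minimize_scalar as m
for n,p,q in (('12',[.4605,-.192,.1205],(250+312/4,130+194/4)),('13',[.467,-.0943,.113],(220+351/3.3,150+184/3.3)),('11',[.475,-.0165,.1564],(220+348/3.3,150+194/3.3)),('4',[.4634,-.0229,.114],(290+322/8,190+300/8))):
    r=m(lambda z: np.linalg.norm(px('side',[p[0],p[1],z])-q),bounds=(0,.4),method='bounded'); print(n,r.x,r.x-p[2],r.fun)
a=capture('top');cv2.imwrite('pics/top13.png',a)
print(state()['joints'])
"
```

```text
12 0.15441515308417084 0.03391515308417084 0.7476224094925151
13 0.14704059760302643 0.034040597603026426 1.349116930016402
11 0.18727257650468027 0.030872576504680255 0.9437590631651404
4 0.1446789784806825 0.030678978480682503 1.3783775642015552
[-4.56091717e-01 -1.39390558e-02  1.95373616e+00  3.24094068e-04
  1.20230717e+00 -1.97351451e+00]
```

View pics/top13.png

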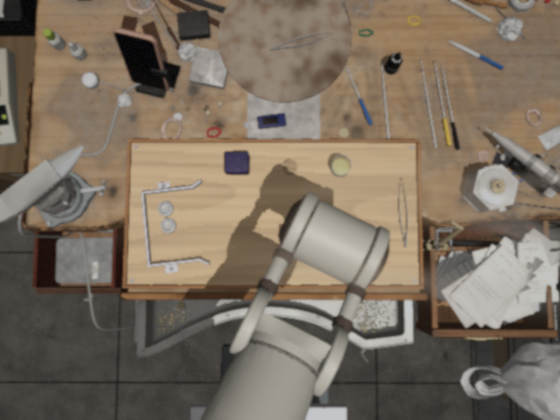

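The fingers, at about z = 0.147, passed over cap_2, which is now hidden behind them. I'll lift, go back, look, and lower about 3 mm further.

```bash
python3 -m inch '[[0,0,0,-0.6,0,0,0],[0,-0.5,0,-1.2,0,0,0],[0,-1.7,0,-1.2,0,0,0],[0,-2.9,0,-1.2,0,0,0],[0,-3.7,0,-1.2,0,0,0]]'
python3 -c "
from h import *
a=capture('side');cv2.imwrite('pics/side14.png',a); cv2.imwrite('pics/side14b.png',cv2.resize(a[130:250,250:400],None,fx=4,fy=4,interpolation=cv2.INTER_CUBIC))
go([.4602,-.1995,.108],86.9)"
```

```text
t: 15.67
tool_pos: [0.4611, -0.211, 0.1499]
orientation: [2.281, 2.157, -0.001]
contact_force: [0.6, 0.3, -0.2]
finger_gap: -0.0003
shift [ 0.5  -0.05  1.39] turn [ 0.01  0.04 -0.05] pos [ 0.4607 -0.2144  0.1499] t 15.7167 F [-1.9 -3.2 -0.2]
```

View pics/side14b.png

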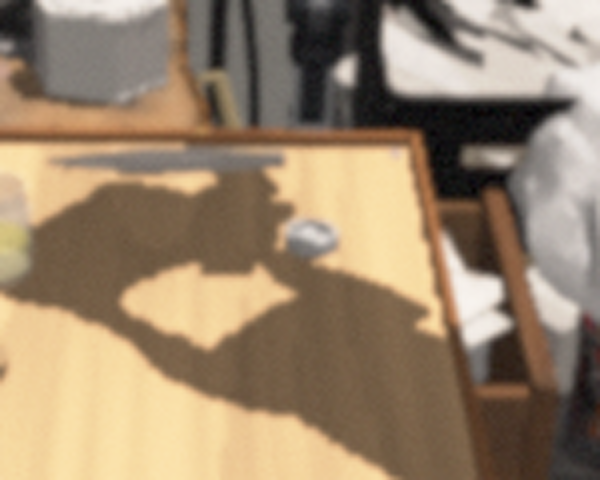

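```bash
python3 -m inch '[[0,0.4,-0.03,0.4,0,0,0],[0,0.4,-0.05,0.8,0,0,0],[0,0.4,-0.05,1.1,0,0,0],[0,0.4,-0.05,1.3,0,0,0],[0,0.4,-0.05,1.3,0,0,0]]'
python3 -m inch '[[0,0,0,0.08,0,0,0],[0,0,0,0.08,0,0,0]]'
python3 -c "
from h import *
a=capture('side');cv2.imwrite('pics/side15.png',a); cv2.imwrite('pics/side15b.png',cv2.resize(a[150:220,290:370],None,fx=8,fy=8,interpolation=cv2.INTER_CUBIC))
go([.4602,-.1995,.108],86.9)
p=state()['tool_pos']
for dz in(.03,.034): print((px('side',p+[0,0,dz])-[290,150])*8)"
```

```text
t: 16.13
tool_pos: [0.459, -0.195, 0.1082]
orientation: [-2.279, -2.157, 0.001]
contact_force: [0.0, -0.1, 0.2]
finger_gap: 0.0
t: 16.3
tool_pos: [0.4603, -0.1959, 0.1078]
orientation: [2.282, 2.159, -0.0]
contact_force: [0.1, -0.9, -0.0]
finger_gap: 0.0001
shift [-0.12 -0.    0.  ] turn [ 0.    0.   -0.01] pos [ 0.4604 -0.196   0.1081] t 16.35 F [-0.6  0.3  0. ]
[306.37493961 276.90616048]
[307.14104466 263.36335037]
```

View pics/side15b.png

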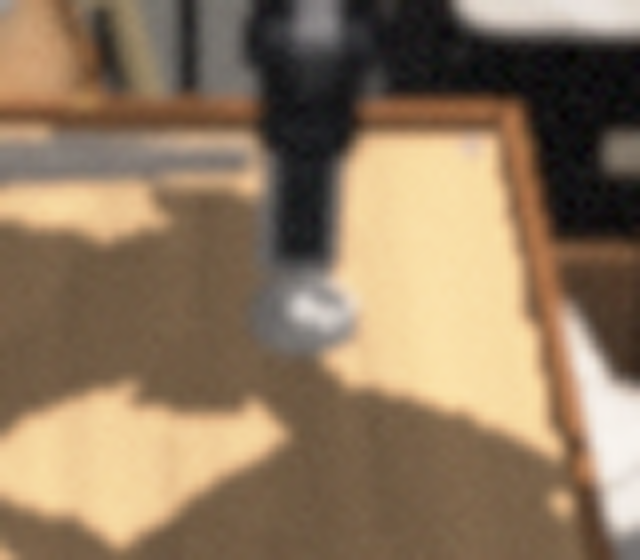

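```bash
python3 -m inch '[[0,0.3,0,0,0,0,0],[0,0.6,0,0,0,0,0],[0,0.9,0,0,0,0,0],[0,1.2,0,0,0,0,0],[0,1.5,0,0,0,0,0]]'
python3 -c "
from h import *
a=capture('side');cv2.imwrite('pics/side16.png',a); cv2.imwrite('pics/side16b.png',cv2.resize(a[150:220,290:370],None,fx=8,fy=8,interpolation=cv2.INTER_CUBIC))
go([*(f2w(-.028,.012)-.020*np.array([.054,.9985])),.109],86.9)"
```

```text
t: 16.77
tool_pos: [0.4628, -0.1498, 0.108]
orientation: [2.281, 2.16, 0.0]
contact_force: [0.5, 0.6, 0.4]
finger_gap: -0.0002
shift [ 1.032e+01  1.000e-02 -3.000e-02] turn [-0.   -0.01  0.  ] pos [ 0.4627 -0.1483  0.1078] t 16.8167 F [-0.2  1.  -0.1]
```

View pics/side16b.png

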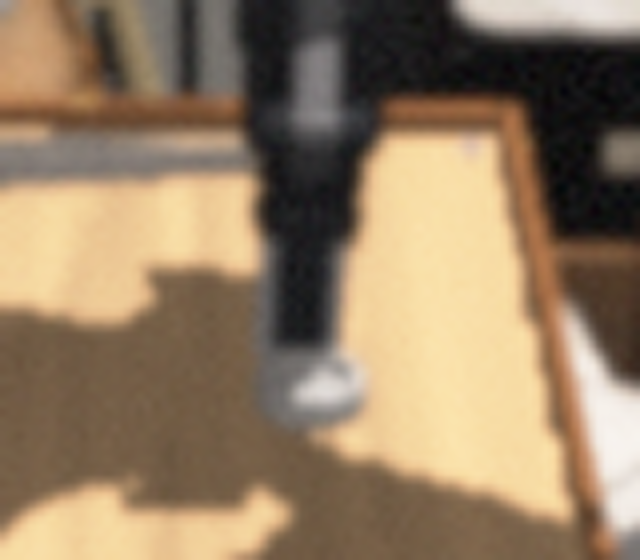

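Cap_2 is now being pushed, at (312,390) in the crop. I'll continue, rising slightly on the way, because the height offset shrinks towards the pocket.

```bash
python3 -m inch '[[0,0.35,0,-0.01,0,0,0],[0,0.7,0,-0.02,0,0,0],[0,1.05,0,-0.03,0,0,0],[0,1.4,0,-0.04,0,0,0],[0,1.75,0,-0.05,0,0,0]]'
python3 -m inch '[[0,0.35,0,-0.01,0,0,0],[0,0.7,0,-0.02,0,0,0],[0,1.05,0,-0.03,0,0,0],[0,1.4,0,-0.04,0,0,0],[0,1.75,0,-0.05,0,0,0]]'
python3 -c "
from h import *
a=capture('side');cv2.imwrite('pics/side17.png',a); cv2.imwrite('pics/side17b.png',cv2.resize(a[150:330,220:400],None,fx=3.3,fy=3.3,interpolation=cv2.INTER_CUBIC))
go([*(f2w(-.028,.012)-.020*np.array([.054,.9985])),.111],86.9)"
```

```text
t: 17.23
tool_pos: [0.4656, -0.0974, 0.1093]
orientation: [-2.282, -2.159, -0.0]
contact_force: [-1.0, 0.0, 0.1]
finger_gap: 0.0001
t: 17.65
tool_pos: [0.4685, -0.0451, 0.1108]
orientation: [2.282, 2.159, 0.0]
contact_force: [-0.1, -0.1, 0.2]
finger_gap: -0.0002
shift [6.82 0.01 0.  ] turn [-0.   -0.01 -0.  ] pos [ 0.4684 -0.0435  0.1108] t 17.7 F [0.  1.5 0.5]
```

View pics/side17b.png

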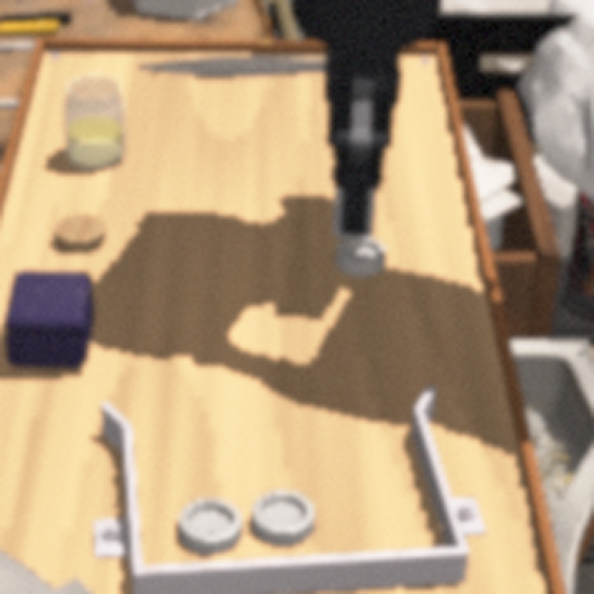

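```bash
python3 -m inch '[[0,0.35,-0.02,0,0,0,0],[0,0.7,-0.04,0,0,0,0],[0,1.05,-0.06,0,0,0,0],[0,1.4,-0.08,0,0,0,0],[0,1.75,-0.1,0,0,0,0]]'
python3 -m inch '[[0,0.35,0,0,0,0,0],[0,0.7,0,0,0,0,0],[0,1.05,0,0,0,0,0],[0,1.4,0,0,0,0,0],[0,1.75,0,0,0,0,0]]'
python3 -c "
from h import *
a=capture('side');cv2.imwrite('pics/side18.png',a); cv2.imwrite('pics/side18b.png',cv2.resize(a[150:330,220:400],None,fx=3.3,fy=3.3,interpolation=cv2.INTER_CUBIC))
go([*(f2w(-.028,.012)-.020*np.array([.054,.9985])),.111],86.9)"
```

```text
t: 18.12
tool_pos: [0.4684, 0.0075, 0.1108]
orientation: [2.282, 2.159, 0.0]
contact_force: [0.1, 0.0, 0.5]
finger_gap: 0.0002
t: 18.53
tool_pos: [0.4713, 0.06, 0.1108]
orientation: [-2.282, -2.159, 0.0]
contact_force: [0.9, -1.1, -0.6]
finger_gap: 0.0002
shift [ 3.32  0.1  -0.  ] turn [-0.   -0.01 -0.  ] pos [0.4712 0.0615 0.1108] t 18.5833 F [-0.   0.7 -1.1]
```

View pics/side18b.png

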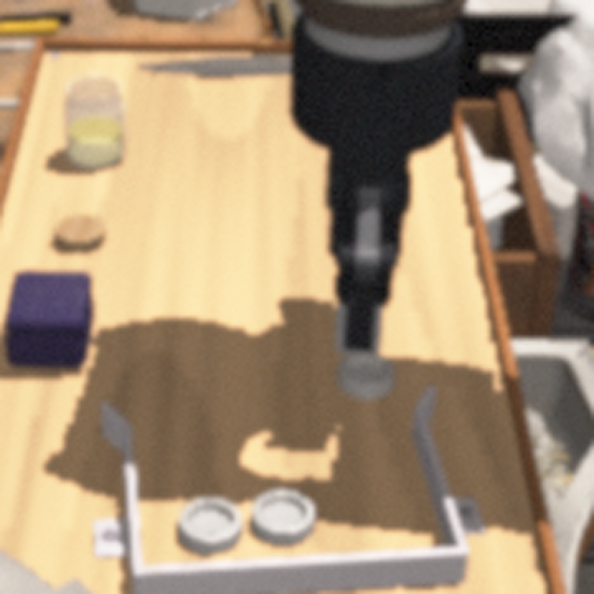

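```bash
python3 -m inch '[[0,0.35,0,0,0,0,0],[0,0.7,0,0,0,0,0],[0,1.05,0,0,0,0,0],[0,1.4,0,0,0,0,0],[0,1.75,0,0,0,0,0]]'
python3 -m inch '[[0,0.35,0,0,0,0,0],[0,0.7,0,0,0,0,0],[0,1.05,0,0,0,0,0],[0,1.4,0,0,0,0,0],[0,1.6,0,0,0,0,0]]'
python3 -c "
from h import *
a=capture('side');cv2.imwrite('pics/side19.png',a); cv2.imwrite('pics/side19b.png',cv2.resize(a[150:330,220:400],None,fx=3.3,fy=3.3,interpolation=cv2.INTER_CUBIC))
go([*(f2w(-.028,.012)-.020*np.array([.054,.9985])),.111],86.9)"
```

```text
t: 19.0
tool_pos: [0.4742, 0.1124, 0.1108]
orientation: [-2.282, -2.159, -0.0]
contact_force: [0.1, -0.6, 0.4]
finger_gap: 0.0001
t: 19.42
tool_pos: [0.4769, 0.1606, 0.1108]
orientation: [-2.281, -2.16, -0.0]
contact_force: [0.6, -0.3, 0.5]
finger_gap: 0.0002
shift [-0.    0.1  -0.01] turn [ 0.   -0.01 -0.  ] pos [0.4768 0.1611 0.1108] t 19.4667 F [-0.3 -0.2  0.6]
```

View pics/side19b.png

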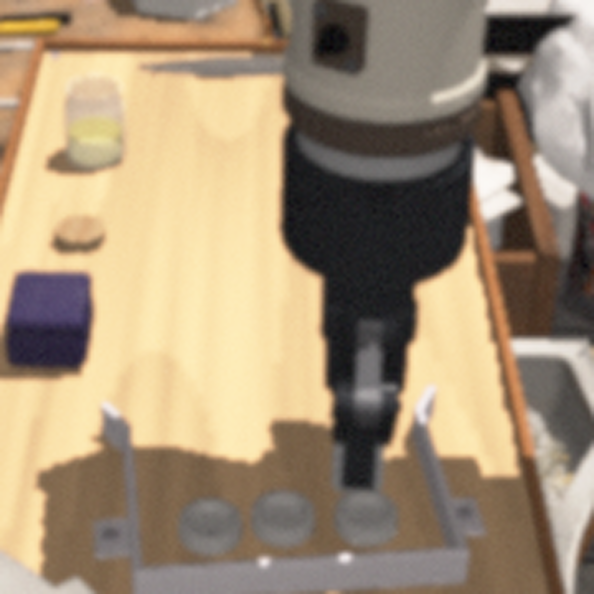

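All three caps sit side by side deep in the pocket, at (210,525), (283,517) and (366,517) in the crop. I'll back off, lift, move clear and check.

```bash
python3 -m inch '[[0,-0.3,0,0,0,0,0],[0,-0.7,0,0,0,0,0],[0,-0.7,0,-0.8,0,0,0],[0,-0.7,0,-1.8,0,0,0],[0,-0.9,0,-2.2,0,0,0]]'
python3 -m inch '[[0,-1.2,0,0,0,0,0],[0,-2.5,0,0,0,0,0],[0,-3.8,0,0,0,0,0],[0,-5,0,0,0,0,0],[0,-6,0,0,0,0,0]]'
python3 -m inch '[[0,0,0,0,0,0,0],[0,0,0,0,0,0,0]]'
python3 -c "
from h import *
a=capture('side');cv2.imwrite('pics/side20.png',a); cv2.imwrite('pics/side20b.png',cv2.resize(a[150:330,220:400],None,fx=3.3,fy=3.3,interpolation=cv2.INTER_CUBIC))
a=capture('top');cv2.imwrite('pics/top20.png',a); cv2.imwrite('pics/top20b.png',cv2.resize(a[130:300,120:330],None,fx=3.5,fy=3.5,interpolation=cv2.INTER_CUBIC)); s=state(); print(s['tool_pos'],s['contact_force'],s['t'])"
```

```text
t: 19.88
tool_pos: [0.4771, 0.1311, 0.1804]
orientation: [2.28, 2.156, 0.006]
contact_force: [0.2, -0.2, 1.6]
finger_gap: -0.0001
t: 20.3
tool_pos: [0.4644, -0.0511, 0.1766]
orientation: [2.284, 2.156, -0.001]
contact_force: [0.0, -0.4, -1.2]
finger_gap: 0.0002
t: 20.47
tool_pos: [0.4648, -0.0497, 0.1765]
orientation: [-2.287, -2.154, 0.0]
contact_force: [0.0, 0.4, 0.1]
finger_gap: -0.0004
[ 0.46502856 -0.04762023  0.1765565 ] [ 1.23980039 -0.35047265  0.56824174] 20.5667
```

View pics/top20b.png

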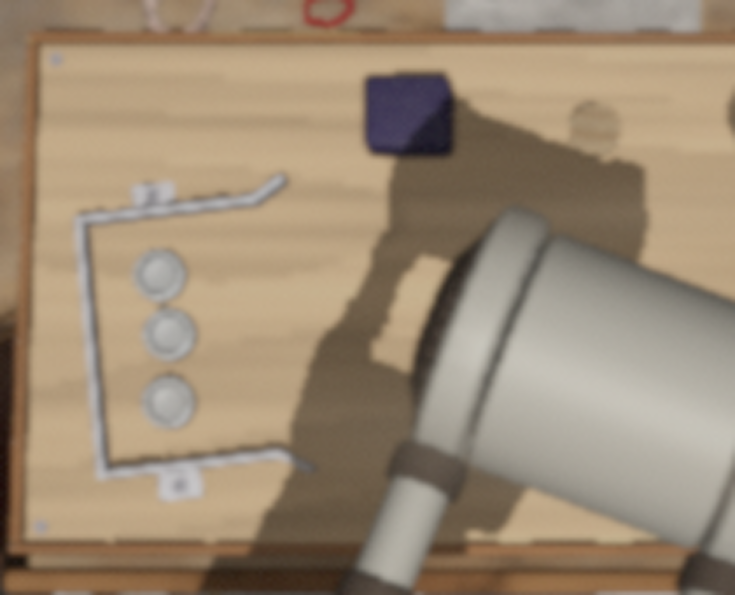

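View pics/side20b.png

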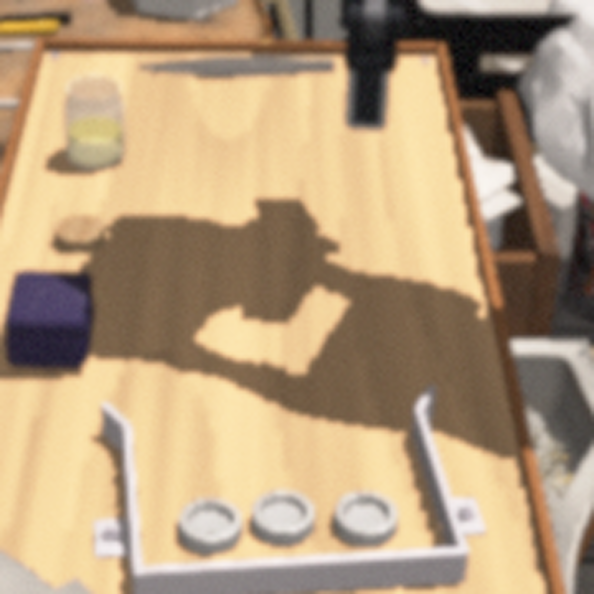

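```bash
python3 -c "
from h import *
for x,y in((161,275),(169,334),(169,401)):
    q=w('top',120+x/3.5,130+y/3.5,.147); print(q.round(4),w2f(q).round(4))
a=cv2.imread('pics/side0.png').astype(int);b=cv2.imread('pics/side20.png').astype(int)
for n,(r,c) in dict(box=(slice(228,262),slice(218,250)),jar=(slice(170,205),slice(236,262)),tw=(slice(163,175),slice(258,318)),plug=(slice(212,226),slice(234,255))).items():
    p=cv2.phaseCorrelate(a[r,c].mean(2).astype(np.float32),b[r,c].mean(2).astype(np.float32)); print(n,p)
sign_off()"
```

```text
[0.5415 0.1863 0.147 ] [0.0329 0.0108]
[0.5104 0.1813 0.147 ] [0.0014 0.0092]
[0.4754 0.1804 0.147 ] [-0.0335  0.0122]
box ((0.4901586793663064, 0.5724187994900021), 0.7919847977658113)
jar ((0.5124102820116985, -0.022205500111034837), 1.0005704689418338)
tw ((0.07853931051324636, 0.05185014793564413), 0.9946429053942363)
plug ((0.14805736163922845, 0.38624864659913793), 0.8352809601359897)
the job is handed in; nothing more can be done
```

I pushed all three caps into the pocket one at a time with the shut fingers and handed the job in at about 20.6 s. The sign-off gives no verdict.

**Caps:** In the last pictures all three lie flat. In the fence frame, measured from the top camera, they are all well inside the limits:

| Cap | x (mm) | y (mm) |
|---|---|---|
| cap_0 | +33 | +11 |
| cap_1 | +1 | +9 |
| cap_2 | −34 | +12 |

**Bystanders:** The jar, box, plug and tweezers show shifts of 0.6 pixels or less (around 1 mm) between the first and last side pictures. The box and plug matched less cleanly, probably because the arm's shadow fell on them. The arm stood clear, touching nothing.

**What disagreed:** The reported tool height was about 30 mm lower than where the fingertips really were, and nearer 34 mm at the far right. Because of this, the first pushes at cap_0 and cap_2 passed over the caps without moving them. I corrected the height from the side camera and repeated both pushes. Contact forces stayed at the noise level of a few newtons throughout.

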